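Pair two limb controllers with the reset stylus

TASK

Take the green-handled stylus from its stand and use its tip to pair two of the limb controllers in the charging dock: push the recessed blue button fully down and hold it for a second, let it up, then do the same with the yellow button. Never press the red one. Put the stylus back upright in its stand with the collar resting on top, let go, and leave everything else on the bench where it is.

Things in the scene. Friction and masses are not known exactly. Their poses are not given: they have to be found in the camera images.
- stylus: Loose reset stylus, round about its z axis, 122 mm long, 60 g. Origin at the tip's end, z points up from the tip to the handle. From z = 0: steel shank 7 mm diameter and 62 mm long; black collar 28 mm diameter, z 62 to 67 mm; green round handle 20 mm diameter, z 67 to 122 mm. At the start it stands upright in the stand, its collar resting on the stand's top.
- stylus_grip (a point): Point on the stylus axis 95 mm above the tip, the middle of the green handle: grasp here from above, any yaw.
- stylus_tip (a point): Centre of the stylus tip's end face.
- stand: Fixed plain aluminium block 60 x 60 x 75 mm high, origin at the centre of its underside, with one hole in the middle of its top. With the stylus home its tip is 13 mm above the table.
- stand_hole0 (a point): Centre of the mouth of the stand's hole, on its top face at height 75 mm: hole 15 mm diameter with a small chamfer, 68 mm deep.
- dock: Fixed white charging dock 110 (x) x 186 (y) x 20 mm, origin at the centre of its underside, a 38 mm high rail along its +x edge. Three black controller modules stand side by side on it, in any order, 56 mm apart along the dock's y.
- module_blue: Fixed black controller module 64 (x) x 44 (y) x 40 mm high on the dock, top face 60 mm above the table, with a blue stripe across the +x end of its top. Origin at the centre of its underside. A round well 17 mm wide opens in its top at x = -12 mm, y = 0; a blue button (to be pressed first) lies in the well, its top 6 mm below the module's top.
- blue_button_top (a point): Centre of the top of the blue spring button, 13.6 mm diameter, 54 mm above the table when up; moves with the button.
- blue_button (a joint): How far the blue button is pressed straight down: 0 up, 0.004 m fully down (about 4 N); it springs back.
- module_yellow: Fixed black controller module 64 (x) x 44 (y) x 40 mm high on the dock, top face 60 mm above the table, with a yellow stripe across the +x end of its top. Origin at the centre of its underside. A round well 17 mm wide opens in its top at x = -12 mm, y = 0; a yellow button (to be pressed second) lies in the well, its top 6 mm below the module's top.
- yellow_button_top (a point): Centre of the top of the yellow spring button, 13.6 mm diameter, 54 mm above the table when up; moves with the button.
- yellow_button (a joint): How far the yellow button is pressed straight down: 0 up, 0.004 m fully down (about 4 N); it springs back.
- module_red: Fixed black controller module 64 (x) x 44 (y) x 40 mm high on the dock, top face 60 mm above the table, with a red stripe across the +x end of its top. Origin at the centre of its underside. A round well 17 mm wide opens in its top at x = -12 mm, y = 0; a red button (must not be pressed) lies in the well, its top 6 mm below the module's top.
- red_button_top (a point): Centre of the top of the red spring button, 13.6 mm diameter, 54 mm above the table when up; moves with the button.
- red_button (a joint): How far the red button is pressed straight down: 0 up, 0.004 m fully down (about 4 N); it springs back.
- foot: Skin-coloured artificial foot 210 mm long with an upright metal tube 238 mm high at its heel; bystander. Origin under the middle of the foot.
- tape: Cream roll of tape, 100 mm diameter, 38 mm high, lying flat; bystander. Origin at the centre of its underside.
- adapter: Steel pyramid adapter, 44 mm diameter, 24 mm high; bystander. Origin at the centre of its underside.
- clamp: Black tube clamp, 42 mm diameter, 32 mm high, with a small steel lug; bystander. Origin at the centre of its underside.
- pylon: Aluminium tube 30 mm diameter, about 215 mm long, lying with a square dark steel end; bystander. Origin under its middle.
- screwdriver: Red-handled screwdriver lying flat; bystander.
- jar: Closed jar 60 mm diameter, 75 mm high; bystander. Origin at the centre of its underside.
Mind the look-alikes: they are no part of the job. What is shaped like the stand but orange is not meant. Of the things like the stylus, leave any that is purple; of the rest the smaller one is meant.

How it is judged:
By the outcome, as a careful person would: the job done as asked, in the order asked, and still so for the second after the job is handed in, with the robot touching nothing.
It also fails if it takes over 69 s, if anything falls off the work surface, if the arm or the gripper's body presses on something with over 40 N, if the wrist force passes 120 N, or if a joint passes its speed limit or range.

ROBOT

A 6-joint arm with a two-finger parallel gripper is mounted at the origin on the work surface. World frame = base frame: x ahead of the robot, y to its left, z up, the work surface at z = 0. Lengths are in m, angles in rad, forces in N, time in s.
With the tool pointing down it reaches from about 0.35 to 0.975 m from the base axis. Payload 4.9 kg.
Tool frame: the origin (TCP) lies at the very end of the fingers, on their centre line; the grasp point (between the pads) lies 19 mm behind it; z points along the fingers, y is the line along which they close (so a half turn about z gives the same grasp; the last joint's range is limited). The gripper opens to 85 mm and grips with 20 to 120 N. Pads are 22 mm wide; open, the fingers measure 114 mm over their backs; the gripper's body (76 mm by 85 mm) begins 54 mm behind the grasp point. The pads swing forward as they close: fully open they stand 13 mm farther back than shut.
Start: joints at [1.226, 0.053, 1.613, -0, 1.476, -0.119], TCP at [0.14, 0.609, 0.231] pointing down, gripper open.
Joint ranges: [-3.01, 3.01], [-1.01, 2.22], [0.06, 2.58], [-1.02, 4.17], [0.09, 2.62], [-3.14, 3.14]. Speed limits (rad/s): [2.57, 2.57, 3.14, 3.14, 3.14, 3.14].

INTERFACE

Orientations are given as a unit quaternion [w, x, y, z].
In Python, from plant import monitor, vision, manip gives the robot as it stands. The module is installed in compiled form; this text tells all that it offers.
- The arm moves only by the tool arm_command, never from a script. Its argument "rows" is a list of rows, each a list of 3 entries, a list of its own where there are three numbers: the finger opening in mm, from 0 to 85.4, then the shift along the world's x, y, z in units of 30 cm (1.0 is 30 cm), then the turn, a rotation vector about the world's x, y, z in units of pi/2 rad (1.0 is pi/2 rad). In form: [[claw, [x, y, z], [wx, wy, wz]], ...]. A call has 1 to 12 rows; each row is the pose to reach, as a shift and turn from the pose commanded when the call began; what a row does not reach only later rows make up. A row lasts 1/12 s, in which the tool goes at most 41.7 mm and 7.16 degrees, less where a joint would pass 70% of its speed; a pose out of reach is approached as far as the arm can. A call with a number of a shift or a turn outside -1 to 1 is refused whole. A call with a gripper value outside its range is refused whole. The fingers move at their own pace and stop on an object; the grip force is fixed at half the most. Time passes only in rows, so rows that repeat a pose let the fingers close. It gives the time, the measured TCP pose, the force, the opening and the grip force at its end, in the units of the state.
- monitor.state(): the state, without advancing time (a new reading comes with each control period).
- vision.grab_frame(name): name is "side" or "top" or "wrist"; returns a dict with "color" (384x512x3 uint8, red, green, blue), "z_map" (384x512 float32, m along the optical axis (not along the pixel's ray), 0 where there is no reading), "mtx" (3x3 intrinsics, pixels), "R" (3x3) and "t" (3): a world point X has camera coordinates R X + t. Camera axes: x right, y down, z forward; pixel columns grow to the right and rows downward; lengths in m; the calibration is good to about 2 mm. A picture is of the moment at which its call begins.
- manip.job_done(): hands the job in; it is judged then, once.
The state is a dict: "time": time; "joint_pos": joint angles; "joint_vel": joint speeds; "joint_efforts": joint torques, N m; "tool_pos": TCP position; "tool_rot": TCP orientation; "contact_force": force on the tool from outside, world axes, zero at the start; "ft_torque": the same for the moment, N m; "gripper_width": opening from 0.0 (shut) to 1.0 (fully open); "grasp_force": force on a finger pad.
Only numpy, scipy, OpenCV 4.12 (cv2) and the standard library are available. Lean on these libraries where they do the work, as an engineer would, in place of code of your own. Each camera call takes 0.05 s, during which the arm holds its last target. There are 200 camera calls.

## Working session

There is one attempt and no reset: what is moved stays moved. The work goes in short steps, Python scripts to look and compute and a tool call to move; the robot and the scene stay as the last step left them, time stands still between calls to the robot, and variables do not carry over. Pictures are saved under pics/ and viewed, at most 10 in all, crops included, and the job is handed in when it is done.

Besides the shell and the picture viewer there is one more tool, called after "Emit:" as a command line: name --argument value ..., lists and objects as JSON in quotes. arm_command: Moves the arm, as the interface text tells. Shifts and turns lie within -1 to 1; 1 stands for 30 cm of shift or pi/2 rad of turn. Its arguments: {"type":"object","properties":{"rows":{"type":"array"}},"required":["rows"]}

```bash
mkdir -p pics; cat > h.py <<'E'
from plant import monitor, vision, manip
import numpy as np, cv2
def grab(n):
    f=vision.grab_frame(n); np.savez(f'{n}.npz',**f); return f
def load(n): return dict(np.load(f'{n}.npz'))
def cloud(f):
    z=f['z_map'];K=f['mtx'];v,u=np.indices(z.shape)
    c=np.stack([(u-K[0,2])/K[0,0]*z,(v-K[1,2])/K[1,1]*z,z],-1)
    return (c-f['t'])@f['R']
E
python3 - <<'E'
from h import *
ims=[]
for n in("top","side"):
    f=grab(n);cv2.imwrite(f'pics/{n}0.png',cv2.resize(f['color'][...,::-1],(800,600),interpolation=cv2.INTER_CUBIC))
    print(n,f['R'].round(2).tolist(),f['t'].round(3),f['mtx'].round(0).tolist())
E
```

```text
top [[-0.01, -1.0, 0.01], [-0.99, 0.01, -0.15], [0.15, -0.01, -0.99]] [0.027 0.59  1.627] [[451.0, 0.0, 254.0], [0.0, 451.0, 190.0], [0.0, 0.0, 1.0]]
side [[-0.71, -0.71, 0.01], [-0.55, 0.54, -0.63], [0.45, -0.45, -0.77]] [0.428 0.347 1.164] [[480.0, 0.0, 255.0], [0.0, 480.0, 192.0], [0.0, 0.0, 1.0]]
```

View pics/top0.png

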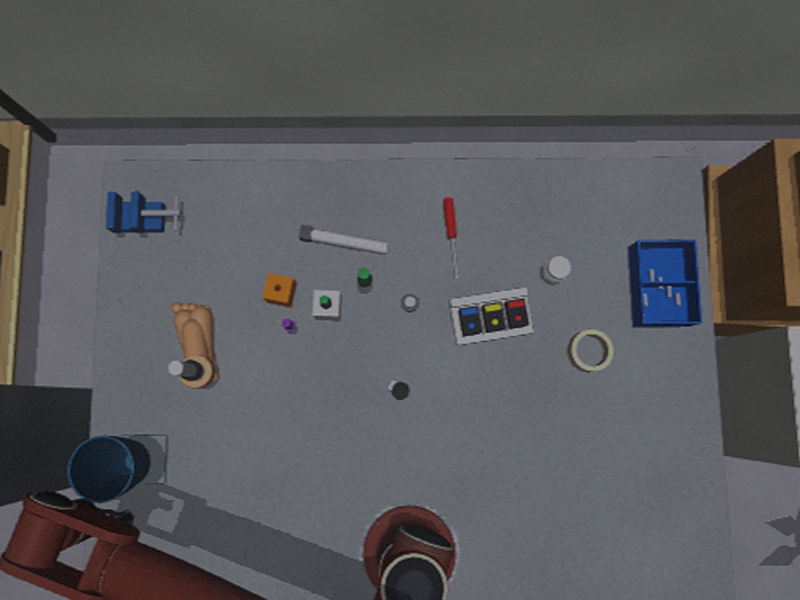

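View pics/side0.png

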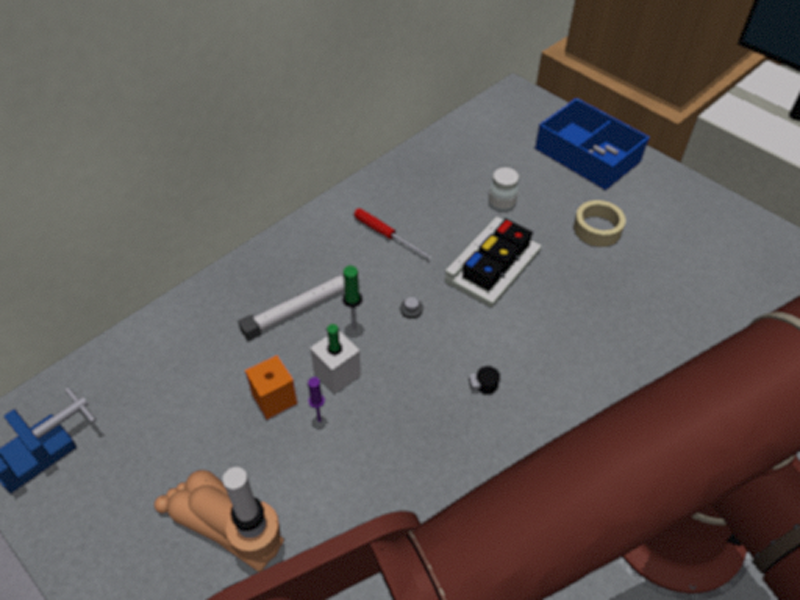

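The top view (800x600) shows the grey stand with the small green stylus at (325,302). The larger green decoy is at (364,277), the orange block at (279,288) and the purple stylus at (288,324). The dock modules run left to right: blue (470,320), yellow (493,317), red (517,313). The side view agrees.

```bash
cat > m.py <<'E'
from h import *
def comp(f,P,m,lo,hi,name):
    m=m&(P[...,2]>lo)&(P[...,2]<hi)
    n,l,s,c=cv2.connectedComponentsWithStats(m.astype(np.uint8))
    for i in range(1,n):
        if s[i,4]>=4:
            q=P[l==i]; print(name,'px',c[i].round(1),'n',s[i,4],'mean',q.mean(0).round(4),'mid',((q.min(0)+q.max(0))/2).round(4),'z',q[:,2].min().round(3),q[:,2].max().round(3))
for n in('top','side'):
    f=load(n);P=cloud(f);h=cv2.cvtColor(f['color'],cv2.COLOR_RGB2HSV).astype(int);H,S,V=h[...,0],h[...,1],h[...,2]
    R=(P[...,0]>.35)&(P[...,0]<.95)&(abs(P[...,1])<.5)
    print(n)
    comp(f,P,R&(H>40)&(H<85)&(S>90),.1,.25,'green')
    comp(f,P,R&(S<60)&(V>90)&(P[...,1]>.1),.068,.082,'standtop')
    for nm,a,b in(('blue',100,125),('yellow',22,35)):
        comp(f,P,R&(H>a)&(H<b)&(S>120)&(P[...,1]<0),.04,.08,nm)
    comp(f,P,R&((H<8)|(H>172))&(S>120)&(P[...,1]<0),.04,.08,'red')
    comp(f,P,R&(V<70)&(P[...,1]<-.05),.05,.075,'modtop')
E
python3 m.py
python3 - <<'E'
from h import *
f=load('top')['color'][...,::-1]
a=cv2.resize(f[165:225,175:260],None,fx=7,fy=7,interpolation=cv2.INTER_CUBIC)
b=cv2.resize(f[180:225,280:350],None,fx=5,fy=5,interpolation=cv2.INTER_CUBIC)
o=np.zeros((600,600,3),np.uint8)
a=cv2.resize(f[170:215,180:260],(600,338),interpolation=cv2.INTER_CUBIC);b=cv2.resize(f[183:223,283:345],(403,260),interpolation=cv2.INTER_CUBIC)
o[:338]=a;o[340:600,:403]=b;cv2.imwrite('pics/c1.png',o)
E
```

```text
top
green px [232.8 175.9] n 49 mean [0.6229 0.0963 0.1535] mid [0.6245 0.0956 0.1364] z 0.105 0.167
green px [207.4 191.7] n 26 mean [0.5711 0.1859 0.1319] mid [0.572  0.1856 0.1252] z 0.108 0.142
standtop px [209.4 193.7] n 201 mean [0.5722 0.1838 0.0743] mid [0.5714 0.1854 0.075 ] z 0.069 0.081
blue px [300. 199.] n 44 mean [ 0.5521 -0.1463  0.0592] mid [ 0.5518 -0.1467  0.0588] z 0.051 0.067
blue px [301.3 207.9] n 16 mean [ 0.52   -0.1512  0.0522] mid [ 0.5198 -0.1501  0.0548] z 0.04 0.069
yellow px [315.1 196.5] n 43 mean [ 0.5609 -0.2021  0.0592] mid [ 0.5609 -0.2022  0.0589] z 0.049 0.069
yellow px [316.5 205.7] n 14 mean [ 0.5274 -0.2071  0.0534] mid [ 0.5282 -0.2065  0.0539] z 0.045 0.063
red px [330. 194.] n 43 mean [ 0.5693 -0.2571  0.0595] mid [ 0.5694 -0.2575  0.0614] z 0.053 0.07
red px [331.3 203.1] n 14 mean [ 0.5365 -0.2619  0.0525] mid [ 0.535  -0.2606  0.0538] z 0.043 0.064
modtop px [303. 196.] n 5 mean [ 0.5627 -0.1574  0.0614] mid [ 0.563  -0.1571  0.0583] z 0.052 0.065
modtop px [331.1 202.2] n 122 mean [ 0.5393 -0.2603  0.0591] mid [ 0.5384 -0.2602  0.06  ] z
[... 536 characters left out ...]
66.1] n 68 mean [ 0.552  -0.1479  0.0618] mid [ 0.552  -0.1529  0.0583] z 0.048 0.068
blue px [312.  171.8] n 28 mean [ 0.5206 -0.1522  0.0583] mid [ 0.5207 -0.1501  0.0581] z 0.051 0.065
yellow px [313.  155.3] n 60 mean [ 0.5605 -0.2022  0.0623] mid [ 0.5602 -0.2031  0.0635] z 0.057 0.07
yellow px [322.1 160.8] n 28 mean [ 0.5283 -0.2072  0.0585] mid [ 0.5289 -0.2058  0.0584] z 0.052 0.065
red px [322.4 145.1] n 56 mean [ 0.5685 -0.256   0.0622] mid [ 0.5698 -0.2559  0.0622] z 0.058 0.067
red px [331.3 149.9] n 28 mean [ 0.5373 -0.2615  0.0597] mid [ 0.5376 -0.2603  0.0595] z 0.053 0.066
modtop px [319.2 161.2] n 600 mean [ 0.5327 -0.1995  0.0601] mid [ 0.5367 -0.2053  0.0604] z 0.05 0.071
```

View pics/c1.png

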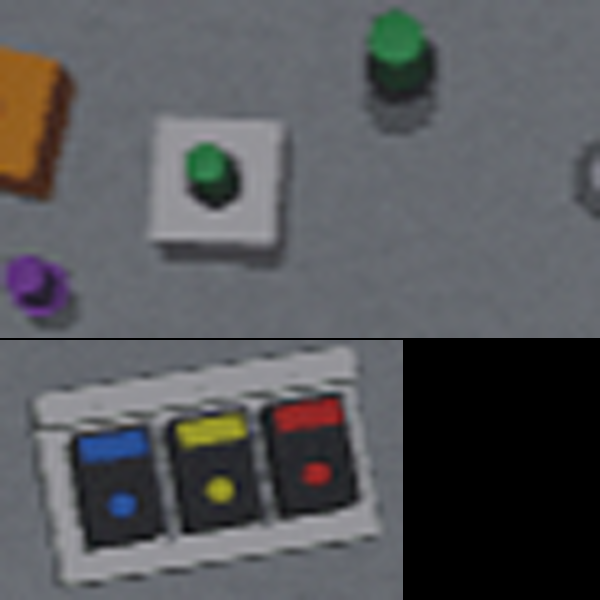

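The crop shows the stand top centred at about (215,180) with the green handle at its middle, and the buttons blue (122,505), yellow (220,490) and red (317,473). Heights fit (handle 0.137 m, stand 0.075 m, buttons about 0.054 m). I estimate the stylus at (0.571, 0.186), blue at (0.520, -0.151) and yellow at (0.528, -0.207). I'll go up first, clear of the foot's tube.

Emit:
arm_command --rows '[[60,[0,0,0.5],[0,0,0]],[60,[0,0,0.5],[0,0,0]],[60,[0,0,0.5],[0,0,0]],[60,[0,0,0.5],[0,0,0]],[60,[0.7,-0.7,0.5],[0,0,0]],[60,[0.7,-0.7,0.5],[0,0,0]],[60,[0.7,-0.7,0.5],[0,0,0]],[60,[0.7,-0.7,0.5],[0,0,0]],[60,[0.7,-0.7,0.5],[0,0,0]],[60,[0.7,-0.7,0.5],[0,0,0]],[60,[0.7,-0.7,0.5],[0,0,0]],[60,[0.7,-0.7,0.5],[0,0,0]]]'

```text
time: 1.1
tool_pos: [0.3534, 0.3951, 0.3807]
tool_rot: [0.001, 0.116, 0.993, -0.001]
contact_force: [0.2, 1.3, 0.5]
gripper_width: 0.702
grasp_force: 0.0
```

Emit:
arm_command --rows '[[60,[0.737,-0.71,0],[0,0,0]],[60,[0.737,-0.71,0],[0,0,0]],[60,[0.737,-0.71,0],[0,0,0]],[60,[0.737,-0.71,0],[0,0,0]],[60,[0.737,-0.71,0],[0,0,0]],[60,[0.737,-0.71,0],[0,0,0]],[60,[0.737,-0.71,0],[0,0,0]],[60,[0.737,-0.71,0],[0,0,0]],[60,[0.737,-0.71,-0.437],[0,0,0]],[60,[0.737,-0.71,-0.437],[0,0,0]],[60,[0.737,-0.71,-0.437],[0,0,0]],[60,[0.737,-0.71,-0.437],[0,0,0]]]'

```text
time: 2.1
tool_pos: [0.5661, 0.1858, 0.2398]
tool_rot: [-0.008, 0.113, 0.994, -0.002]
contact_force: [-0.7, -0.7, -2.6]
gripper_width: 0.702
grasp_force: 0.0
```

```bash
cat > w.py <<'E'
import sys
from h import *
f=grab('wrist');cv2.imwrite(f'pics/{sys.argv[1]}.png',cv2.resize(f['color'][...,::-1],(800,600),interpolation=cv2.INTER_CUBIC))
s=monitor.state();print(s['tool_pos'],s['tool_rot'],'cam',(-f['R'].T@f['t']).round(3),f['R'].round(2).tolist())
P=cloud(f)
for z0,z1 in((.128,.142),(.070,.0765),(.078,.084)):
    m=(P[...,2]>z0)&(P[...,2]<z1)&(f['z_map']>0)&(np.hypot(P[...,0]-.571,P[...,1]-.186)<.06)
    if m.any():
        q=P[m];print(z0,m.sum(),q.mean(0).round(4),q.min(0).round(4),q.max(0).round(4))
        (c,_,_)=cv2.minAreaRect(q[:,:2].astype(np.float32));print(' rect',np.round(c,4),_)
E
python3 w.py w1
```

```text
[0.56716514 0.18606467 0.24261615] [-0.00633282  0.1123988   0.99364131 -0.00182897] cam [0.498 0.203 0.383] [[0.22, 0.97, -0.01], [0.94, -0.21, 0.27], [0.26, -0.07, -0.96]]
0.128 334 [0.5739 0.1876 0.1339] [0.5651 0.178  0.1281] [0.5842 0.197  0.1361]
 rect [0.5745 0.1875] 22.746292114257812
0.07 1928 [0.5707 0.188  0.0743] [0.5433 0.1559 0.0704] [0.6066 0.2185 0.0765]
 rect [0.5749 0.1873] 86.73889923095703
0.078 149 [0.5691 0.1886 0.0794] [0.5613 0.1739 0.0781] [0.5823 0.2009 0.0837]
 rect [0.571  0.1879] 80.48202514648438
```

View pics/w1.png

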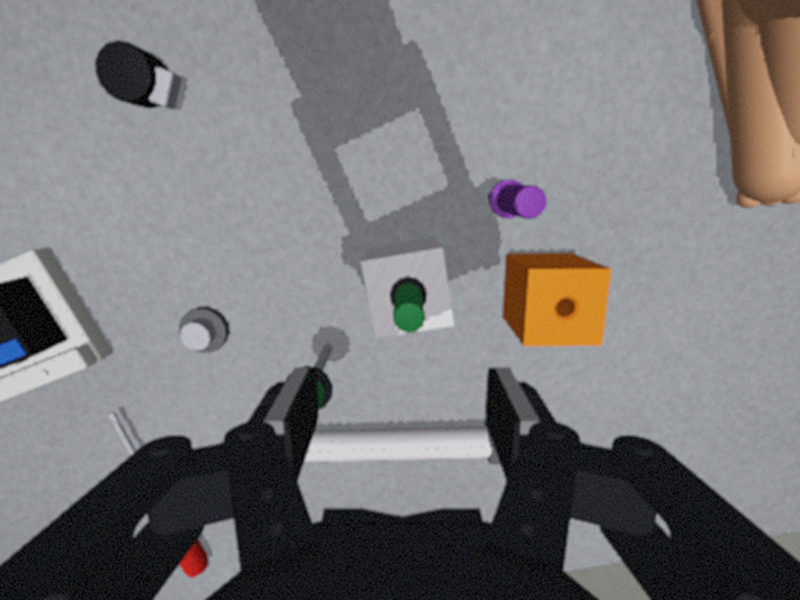

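The wrist view shows the handle top at (408,315) on the grey stand, midway between the fingers and clear of the decoy under the left finger. The fit gives the stylus at about (0.573, 0.187). Descending.

Emit:
arm_command --rows '[[60,[0.008,0.004,0],[0,0,0]],[60,[0.008,0.004,-0.06],[0,0,0]],[60,[0.008,0.004,-0.12],[0,0,0]],[60,[0.008,0.004,-0.18],[0,0,0]],[60,[0.008,0.004,-0.24],[0,0,0]],[60,[0.008,0.004,-0.3],[0,0,0]],[60,[0.008,0.004,-0.36],[0,0,0]],[60,[0.008,0.004,-0.42],[0,0,0]],[60,[0.008,0.004,-0.48],[0,0,0]],[60,[0.008,0.004,-0.537],[0,0,0]],[60,[0.008,0.004,-0.537],[0,0,0]],[60,[0.008,0.004,-0.537],[0,0,0]]]'

```text
time: 3.15
tool_pos: [0.5753, 0.1881, 0.0919]
tool_rot: [0.002, 0.112, 0.994, 0.001]
contact_force: [-0.4, -0.5, 1.1]
gripper_width: 0.704
grasp_force: 0.0
```

Emit:
arm_command --rows '[[45,[0,0,0],[0,0,0]],[35,[0,0,0],[0,0,0]],[30,[0,0,0],[0,0,0]],[26,[0,0,0],[0,0,0]]]'

```text
time: 3.48
tool_pos: [0.5743, 0.1875, 0.0906]
tool_rot: [0.001, 0.113, 0.994, 0.0]
contact_force: [-0.7, 0.3, -0.2]
gripper_width: 0.306
grasp_force: 0.0
```

```bash
python3 w.py w2
```

```text
[0.57398236 0.18743022 0.09015338] [7.42676269e-04 1.12663257e-01 9.93632923e-01 2.29567142e-04] cam [0.504 0.204 0.232] [[0.22, 0.97, -0.0], [0.93, -0.21, 0.29], [0.28, -0.07, -0.96]]
0.128 3956 [0.5689 0.1892 0.1354] [0.5521 0.1414 0.128 ] [0.5938 0.235  0.142 ]
 rect [0.5736 0.1876] 77.00198364257812
0.07 4263 [0.5598 0.19   0.0743] [0.5434 0.1578 0.07  ] [0.6056 0.2192 0.0765]
 rect [0.5749 0.1876] 86.83867645263672
0.078 574 [0.569  0.1891 0.0796] [0.5614 0.174  0.078 ] [0.5849 0.2015 0.0838]
 rect [0.572  0.1885] 76.78022003173828
```

View pics/w2.png

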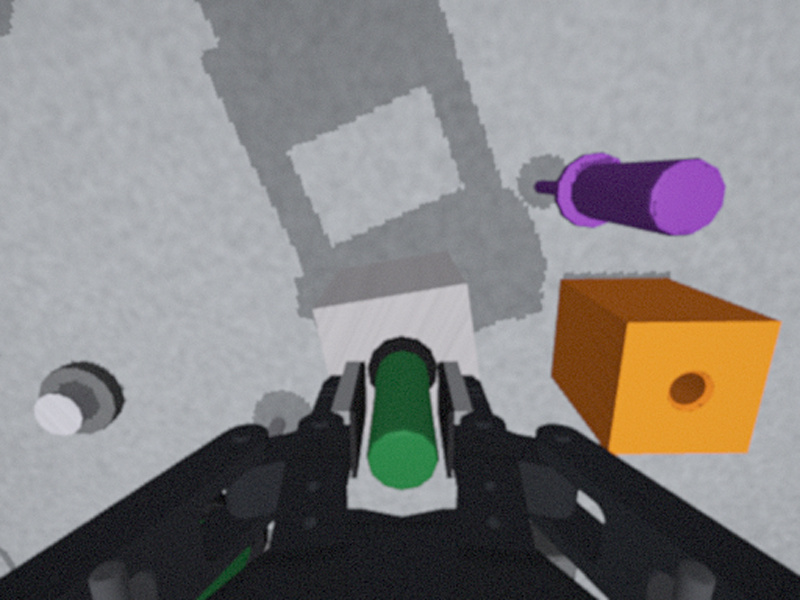

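The handle, with its top at (403,460), sits centred between the pads. Close the gripper.

Emit:
arm_command --rows '[[20,[0,0,0],[0,0,0]],[12,[0,0,0],[0,0,0]],[10,[0,0,0],[0,0,0]],[10,[0,0,0],[0,0,0]],[10,[0,0,0],[0,0,0]],[10,[0,0,0],[0,0,0]]]'

```text
time: 4.03
tool_pos: [0.5738, 0.1875, 0.0898]
tool_rot: [0.0, 0.113, 0.994, 0.0]
contact_force: [-0.4, 0.3, 4.9]
gripper_width: 0.216
grasp_force: 58.5
```

Emit:
arm_command --rows '[[10,[0,0,0.04],[0,0,0]],[10,[0,0,0.1],[0,0,0]],[10,[0,0,0.16],[0,0,0]],[10,[0,0,0.22],[0,0,0]],[10,[0,0,0.28],[0,0,0]],[10,[0,0,0.34],[0,0,0]],[10,[0,0,0.42],[0,0,0]],[10,[0,0,0.5],[0,0,0]],[10,[0,0,0.5],[0,0,0]],[10,[0,0,0.5],[0,0,0]],[10,[0,0,0.5],[0,0,0]]]'

```text
time: 4.95
tool_pos: [0.5728, 0.1871, 0.2379]
tool_rot: [-0.001, 0.113, 0.994, -0.0]
contact_force: [0.1, 0.2, -0.6]
gripper_width: 0.216
grasp_force: 58.5
```

```bash
cat > s.py <<'E'
import sys
from h import *
f=grab('side');P=cloud(f);s=monitor.state();T=s['tool_pos'];print(T,s['tool_rot'],s['contact_force'])
# project tool axis, crop about the tool
p=f['R']@T+f['t'];u,v=(f['mtx']@p)[:2]/p[2];print('tcp px',u,v)
u,v=int(u),int(v);c=f['color'][max(v-40,0):v+50,max(0,u-50):u+70,::-1];cv2.imwrite(f'pics/{sys.argv[1]}.png',cv2.resize(c,None,fx=5,fy=5,interpolation=cv2.INTER_CUBIC))
print('crop origin',max(0,u-50),max(v-40,0))
E
python3 s.py s1
```

```text
[0.57239512 0.18706736 0.23706006] [-1.58777635e-03  1.12669474e-01  9.93631110e-01 -5.34474931e-04] [-0.48570549 -0.29123807 -0.48259333]
tcp px 210.23712110162927 184.833163330316
crop origin 160 144
```

View pics/s1.png

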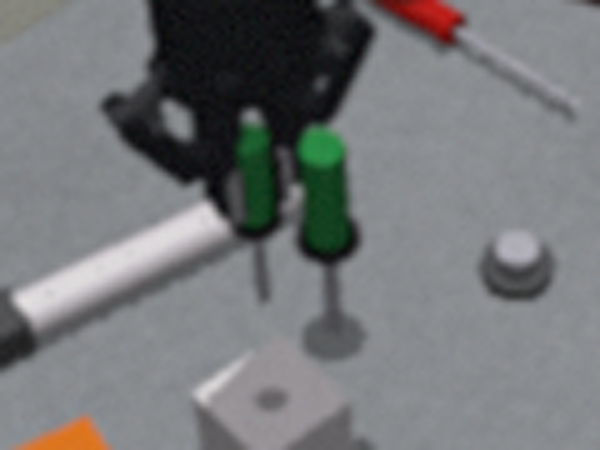

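The stylus is held nearly upright beside the decoy, with its tip at (264,300). The stand's empty hole is at (272,398). Check the tip and hole by ray, and refine the buttons.

```bash
cat >> h.py <<'E'
def ray(f,u,v,z):
    d=f['R'].T@np.linalg.solve(f['mtx'],[u,v,1.]);o=-f['R'].T@f['t'];return o+d*(z-o[2])/d[2]
E
python3 - <<'E'
from h import *
f=load('side')
print('hole',ray(f,160+272/5-.4,144+398/5-.4,.075).round(4),'tip',ray(f,160+264/5-.4,144+300/5-.4,.161).round(4))
# stand top centre from wrist w2 and side: handle/stand consistent
w=grab('wrist');P=cloud(w);s=monitor.state();print(s['tool_pos'])
m=(abs(P[...,2]-.0745)<.004)&(np.hypot(P[...,0]-.574,P[...,1]-.187)<.05)&(w['z_map']>0)
print('standtop',cv2.minAreaRect(P[m][:,:2].astype(np.float32)),m.sum())
cv2.imwrite('pics/w3.png',cv2.resize(w['color'][...,::-1],(800,600),interpolation=cv2.INTER_CUBIC))
E
```

```text
hole [0.5752 0.1856 0.075 ] tip [0.5738 0.1853 0.161 ]
[0.57231718 0.18707154 0.23679302]
standtop ((0.5749257802963257, 0.18719565868377686), (0.06008993461728096, 0.06053413823246956), 86.96723937988281) 2534
```

View pics/w3.png

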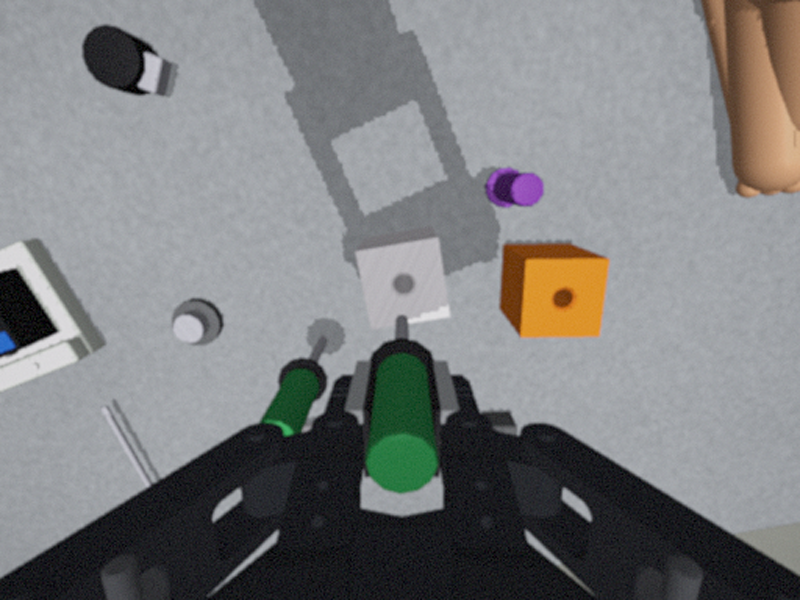

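Emit:
arm_command --rows '[[10,[-0.02,-0.11,0],[0,0,0]],[10,[-0.04,-0.22,0],[0,0,0]],[10,[-0.06,-0.33,0],[0,0,0]],[10,[-0.08,-0.44,0],[0,0,0]],[10,[-0.1,-0.55,0],[0,0,0]],[10,[-0.12,-0.66,0],[0,0,0]],[10,[-0.14,-0.77,0],[0,0,0]],[10,[-0.16,-0.88,0],[0,0,0]],[10,[-0.18,-1.0,0],[0,0,0]]]'

```text
time: 5.8
tool_pos: [0.5181, -0.1136, 0.2373]
tool_rot: [-0.001, 0.112, 0.994, 0.0]
contact_force: [1.3, 0.1, -0.7]
gripper_width: 0.215
grasp_force: 58.7
```

Emit:
arm_command --rows '[[10,[0,-0.07,-0.05],[0,0,0]],[10,[0,-0.13,-0.1],[0,0,0]],[10,[0,-0.13,-0.16],[0,0,0]],[10,[0,-0.13,-0.16],[0,0,0]],[10,[0,-0.13,-0.16],[0,0,0]],[10,[0,-0.13,-0.16],[0,0,0]],[10,[0,-0.13,-0.16],[0,0,0]],[10,[0,-0.13,-0.16],[0,0,0]]]'

```text
time: 6.47
tool_pos: [0.5201, -0.1514, 0.1924]
tool_rot: [0.001, 0.112, 0.994, -0.0]
contact_force: [0.0, 0.1, -0.3]
gripper_width: 0.218
grasp_force: 58.8
```

```bash
cat > b.py <<'E'
import sys
from h import *
f=grab('wrist');s=monitor.state();print(s['tool_pos'],s['tool_rot'],s['contact_force'])
h=cv2.cvtColor(f['color'],cv2.COLOR_RGB2HSV).astype(int);H,S,V=h[...,0],h[...,1],h[...,2]
for nm,m in(('blue',(H>100)&(H<125)&(S>120)),('yellow',(H>22)&(H<35)&(S>120)),('red',((H<8)|(H>172))&(S>120))):
    n,l,st,c=cv2.connectedComponentsWithStats(m.astype(np.uint8))
    for i in range(1,n):
        if st[i,4]>20:
            x,y,w,hh=st[i,:4];print(nm,st[i].tolist(),'ctr ray54',ray(f,x+w/2-.5,y+hh/2-.5,.054).round(4),'centroid',ray(f,*c[i],.054).round(4))
cv2.imwrite(f'pics/{sys.argv[1]}.png',cv2.resize(f['color'][...,::-1],(800,600),interpolation=cv2.INTER_CUBIC))
w=np.load('wrist_prev.npz') if 0 else None
E
python3 - <<'E'
from h import *
f=load('wrist');print('tip at stand',ray(f,402*.64-.5,317*.64-.5,.161).round(4),'hole',ray(f,403*.64-.5,284*.64-.5,.075).round(4))
E
python3 b.py w4
```

```text
tip at stand [0.5717 0.1873 0.161 ] hole [0.5744 0.1871 0.075 ]
[ 0.5200747  -0.15139064  0.19233885] [ 9.30786890e-04  1.12165251e-01  9.93689085e-01 -3.05404269e-04] [-0.0939236  -0.06152541 -0.54551367]
blue [250, 178, 15, 16, 187] ctr ray54 [ 0.5216 -0.1515  0.054 ] centroid [ 0.5219 -0.1516  0.054 ]
blue [260, 203, 28, 20, 343] ctr ray54 [ 0.5552 -0.1407  0.054 ] centroid [ 0.5558 -0.1403  0.054 ]
blue [0, 297, 32, 73, 1185] ctr ray54 [ 0.6415 -0.4912  0.054 ] centroid [ 0.6485 -0.5021  0.054 ]
yellow [201, 197, 16, 16, 178] ctr ray54 [ 0.5307 -0.2072  0.054 ] centroid [ 0.5308 -0.207   0.054 ]
yellow [202, 221, 36, 24, 438] ctr ray54 [ 0.5651 -0.2042  0.054 ] centroid [ 0.5651 -0.2052  0.054 ]
red [155, 216, 15, 14, 161] ctr ray54 [ 0.5395 -0.2629  0.054 ] centroid [ 0.5392 -0.2628  0.054 ]
red [156, 238, 37, 24, 478] ctr ray54 [ 0.574  -0.2601  0.054 ] centroid [ 0.5742 -0.26    0.054 ]
```

View pics/w4.png

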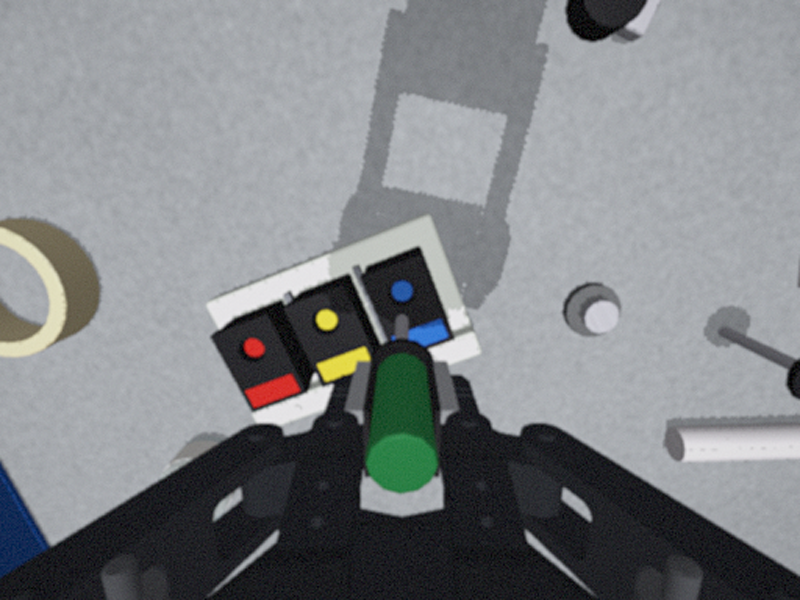

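The wrist view shows the blue button at (402,291), yellow at (326,320), red at (254,347), and the tip at (402,320) lining up with the TCP. Blue is at (0.521, -0.1515), 1 mm ahead in x. Going down to just above it.

Emit:
arm_command --rows '[[10,[0.004,0,-0.03],[0,0,0]],[10,[0.004,0,-0.07],[0,0,0]],[10,[0.004,0,-0.11],[0,0,0]],[10,[0.004,0,-0.14],[0,0,0]],[10,[0.004,0,-0.17],[0,0,0]],[10,[0.004,0,-0.19],[0,0,0]],[10,[0.004,0,-0.19],[0,0,0]],[10,[0.004,0,-0.19],[0,0,0]],[10,[0.004,0,-0.19],[0,0,0]],[10,[0.004,0,-0.19],[0,0,0]]]'

```text
time: 7.35
tool_pos: [0.5212, -0.1519, 0.135]
tool_rot: [0.001, 0.113, 0.994, -0.0]
contact_force: [-0.2, 0.6, -1.1]
gripper_width: 0.221
grasp_force: 58.8
```

```bash
python3 b.py w5|cut -c1-200; python3 - <<'E'
import cv2;i=cv2.imread('pics/w5.png');cv2.imwrite('pics/w5c.png',cv2.resize(i[150:350,300:500],(600,600),interpolation=cv2.INTER_CUBIC))
E
```

```text
[ 0.52112824 -0.15191565  0.13497294] [ 7.34141680e-04  1.12659399e-01  9.93633365e-01 -2.38503352e-04] [ 0.32447755 -0.51090275 -1.42004711]
blue [249, 193, 18, 17, 185] ctr ray54 [ 0.5213 -0.1512  0.054 ] centroid [ 0.5205 -0.1509  0.054 ]
blue [276, 223, 19, 18, 158] ctr ray54 [ 0.5543 -0.1338  0.054 ] centroid [ 0.554  -0.1322  0.054 ]
yellow [189, 216, 19, 17, 245] ctr ray54 [ 0.5303 -0.2068  0.054 ] centroid [ 0.5306 -0.207   0.054 ]
yellow [190, 251, 22, 23, 272] ctr ray54 [ 0.5669 -0.2152  0.054 ] centroid [ 0.5661 -0.2148  0.054 ]
red [133, 238, 17, 16, 208] ctr ray54 [ 0.5389 -0.2627  0.054 ] centroid [ 0.5393 -0.2629  0.054 ]
red [134, 266, 40, 20, 228] ctr ray54 [ 0.5708 -0.2619  0.054 ] centroid [ 0.5698 -0.2632  0.054 ]
```

View pics/w5c.png

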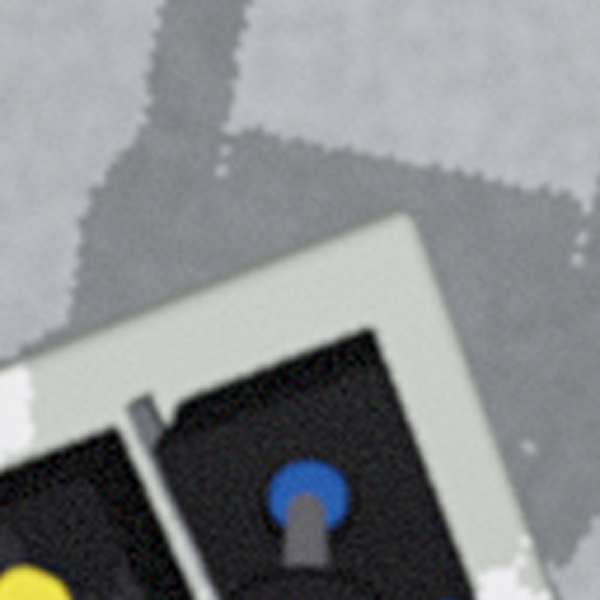

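The tip sits over the middle of the blue button, at crop (307,500). Press gently.

Emit:
arm_command --rows '[[10,[0,0,-0.01],[0,0,0]],[10,[0,0,-0.015],[0,0,0]],[10,[0,0,-0.02],[0,0,0]],[10,[0,0,-0.025],[0,0,0]],[10,[0,0,-0.03],[0,0,0]],[10,[0,0,-0.03],[0,0,0]],[10,[0,0,-0.03],[0,0,0]]]'

```text
time: 7.98
tool_pos: [0.5213, -0.152, 0.1266]
tool_rot: [0.001, 0.113, 0.994, -0.0]
contact_force: [-0.8, 1.1, 5.7]
gripper_width: 0.22
grasp_force: 59.2
```

Emit:
arm_command --rows '[[10,[0,0,-0.004],[0,0,0]],[10,[0,0,-0.007],[0,0,0]],[10,[0,0,-0.01],[0,0,0]],[10,[0,0,-0.01],[0,0,0]]]'

```text
time: 8.32
tool_pos: [0.5221, -0.1522, 0.1261]
tool_rot: [0.001, 0.113, 0.994, -0.0]
contact_force: [-4.3, 1.6, 15.1]
gripper_width: 0.218
grasp_force: 60.2
```

Bottomed out: the force rose to 15 N with almost no travel. Holding for over a second, then rising 25 mm.

Emit:
arm_command --rows '[[10,[0,0,0],[0,0,0]],[10,[0,0,0],[0,0,0]],[10,[0,0,0],[0,0,0]],[10,[0,0,0],[0,0,0]],[10,[0,0,0],[0,0,0]],[10,[0,0,0],[0,0,0]],[10,[0,0,0],[0,0,0]],[10,[0,0,0],[0,0,0]],[10,[0,0,0],[0,0,0]],[10,[0,0,0],[0,0,0]],[10,[0,0,0],[0,0,0]],[10,[0,0,0],[0,0,0]]]'

```text
time: 9.32
tool_pos: [0.5221, -0.1522, 0.1261]
tool_rot: [0.002, 0.113, 0.994, -0.0]
contact_force: [-4.1, 1.8, 16.0]
gripper_width: 0.216
grasp_force: 60.1
```

Emit:
arm_command --rows '[[10,[0,0,0],[0,0,0]],[10,[0,0,0],[0,0,0]],[10,[0,0,0],[0,0,0]],[10,[0,0,0.02],[0,0,0]],[10,[0,0,0.05],[0,0,0]],[10,[0,0,0.08],[0,0,0]],[10,[0,0,0.1],[0,0,0]],[10,[0,0,0.1],[0,0,0]],[10,[0,0,0.1],[0,0,0]]]'

```text
time: 10.07
tool_pos: [0.5207, -0.1517, 0.1523]
tool_rot: [0.0, 0.113, 0.994, -0.0]
contact_force: [-0.0, -0.1, -1.4]
gripper_width: 0.218
grasp_force: 58.8
```

```bash
python3 b.py w6|cut -c1-200; python3 - <<'E'
import cv2;i=cv2.imread('pics/w6.png');cv2.imwrite('pics/w6c.png',cv2.resize(i[220:420,300:500],(600,600),interpolation=cv2.INTER_CUBIC))
E
```

```text
[ 0.52041027 -0.15159806  0.15174701] [-2.63201820e-04  1.12659522e-01  9.93633612e-01  8.74304832e-05] [-0.50533745 -0.12381391 -0.91373346]
blue [249, 188, 17, 16, 207] ctr ray54 [ 0.521  -0.1515  0.054 ] centroid [ 0.5211 -0.1513  0.054 ]
blue [272, 217, 21, 16, 215] ctr ray54 [ 0.5542 -0.1348  0.054 ] centroid [ 0.5542 -0.1344  0.054 ]
blue [0, 361, 5, 9, 24] ctr ray54 [ 0.6513 -0.4758  0.054 ] centroid [ 0.652  -0.4773  0.054 ]
yellow [194, 210, 17, 16, 222] ctr ray54 [ 0.5305 -0.2066  0.054 ] centroid [ 0.5307 -0.2068  0.054 ]
yellow [195, 243, 20, 21, 264] ctr ray54 [ 0.5668 -0.2146  0.054 ] centroid [ 0.5665 -0.2146  0.054 ]
red [141, 231, 16, 15, 192] ctr ray54 [ 0.5393 -0.2626  0.054 ] centroid [ 0.5394 -0.2627  0.054 ]
red [142, 257, 41, 23, 477] ctr ray54 [ 0.5734 -0.2604  0.054 ] centroid [ 0.573  -0.2594  0.054 ]
```

Blue to yellow is (+9.5, -55.5) mm, or 56.3 mm, which matches the stated 56 mm spacing. Moving across and pressing to the same depth.

Emit:
arm_command --rows '[[10,[0.016,-0.09,0],[0,0,0]],[10,[0.032,-0.185,0],[0,0,0]],[10,[0.032,-0.185,0],[0,0,0]],[10,[0.032,-0.185,0],[0,0,0]],[10,[0.032,-0.185,0],[0,0,0]],[10,[0.032,-0.185,-0.03],[0,0,0]],[10,[0.032,-0.185,-0.055],[0,0,0]],[10,[0.032,-0.185,-0.055],[0,0,0]],[10,[0.032,-0.185,-0.055],[0,0,0]],[10,[0.032,-0.185,-0.055],[0,0,0]]]'

```text
time: 10.95
tool_pos: [0.5301, -0.2067, 0.1353]
tool_rot: [-0.0, 0.112, 0.994, 0.0]
contact_force: [0.0, 0.1, -0.7]
gripper_width: 0.22
grasp_force: 58.8
```

```bash
python3 b.py w7|cut -c1-200; python3 - <<'E'
import cv2;i=cv2.imread('pics/w7.png');cv2.imwrite('pics/w7c.png',cv2.resize(i[200:400,300:500],(600,600),interpolation=cv2.INTER_CUBIC))
E
```

```text
[ 0.53031187 -0.20694981  0.13569003] [ 8.28496867e-05  1.12464261e-01  9.93655767e-01 -2.92696816e-05] [-0.18300828 -0.20538776 -1.04855384]
blue [309, 169, 20, 19, 277] ctr ray54 [ 0.5218 -0.1518  0.054 ] centroid [ 0.522  -0.1516  0.054 ]
blue [308, 200, 49, 31, 815] ctr ray54 [ 0.557  -0.1457  0.054 ] centroid [ 0.5572 -0.1452  0.054 ]
blue [0, 321, 22, 49, 566] ctr ray54 [ 0.6243 -0.4851  0.054 ] centroid [ 0.6278 -0.4909  0.054 ]
yellow [248, 193, 18, 16, 176] ctr ray54 [ 0.5295 -0.2067  0.054 ] centroid [ 0.5288 -0.2067  0.054 ]
yellow [276, 223, 18, 18, 137] ctr ray54 [ 0.5631 -0.1889  0.054 ] centroid [ 0.5625 -0.1875  0.054 ]
red [188, 216, 19, 17, 239] ctr ray54 [ 0.539  -0.2624  0.054 ] centroid [ 0.5391 -0.2625  0.054 ]
red [190, 251, 22, 22, 295] ctr ray54 [ 0.5753 -0.2698  0.054 ] centroid [ 0.5746 -0.2696  0.054 ]
red [368, 371, 14, 11, 46] ctr ray54 [ 0.7472 -0.1285  0.054 ] centroid [ 0.7467 -0.129   0.054 ]
```

View pics/w7c.png

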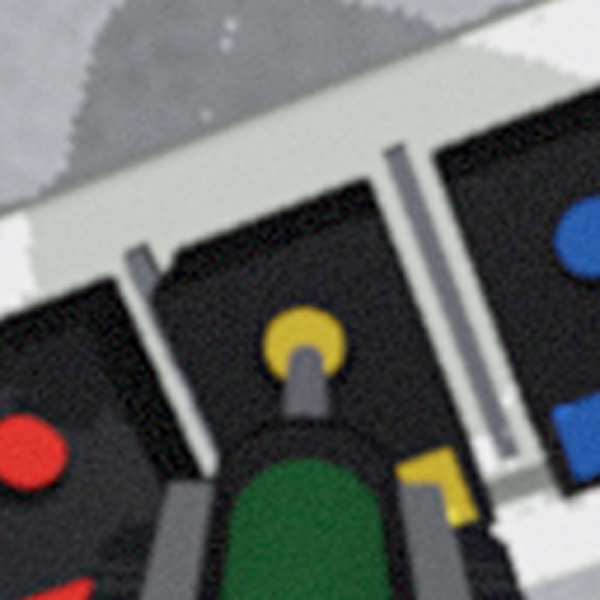

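The tip is over the yellow button's centre, at crop (305,350). Press and hold.

Emit:
arm_command --rows '[[10,[0,0,-0.01],[0,0,0]],[10,[0,0,-0.018],[0,0,0]],[10,[0,0,-0.025],[0,0,0]],[10,[0,0,-0.032],[0,0,0]],[10,[0,0,-0.038],[0,0,0]],[10,[0,0,-0.043],[0,0,0]],[10,[0,0,-0.045],[0,0,0]],[10,[0,0,-0.045],[0,0,0]],[10,[0,0,-0.045],[0,0,0]]]'

```text
time: 11.75
tool_pos: [0.5316, -0.2077, 0.1262]
tool_rot: [0.001, 0.113, 0.994, -0.0]
contact_force: [-3.5, 1.7, 15.6]
gripper_width: 0.217
grasp_force: 60.2
```

Emit:
arm_command --rows '[[10,[0,0,0],[0,0,0]],[10,[0,0,0],[0,0,0]],[10,[0,0,0],[0,0,0]],[10,[0,0,0],[0,0,0]],[10,[0,0,0],[0,0,0]],[10,[0,0,0],[0,0,0]],[10,[0,0,0],[0,0,0]],[10,[0,0,0],[0,0,0]],[10,[0,0,0],[0,0,0]],[10,[0,0,0],[0,0,0]],[10,[0,0,0],[0,0,0]],[10,[0,0,0],[0,0,0]]]'

```text
time: 12.75
tool_pos: [0.5316, -0.2077, 0.1262]
tool_rot: [0.001, 0.113, 0.994, -0.0]
contact_force: [-2.9, 3.5, 15.4]
gripper_width: 0.216
grasp_force: 60.2
```

Same depth, 15 N, held over 1 s. Hold a bit more, then rise.

Emit:
arm_command --rows '[[10,[0,0,0],[0,0,0]],[10,[0,0,0],[0,0,0]],[10,[0,0,0.03],[0,0,0]],[10,[0,0,0.07],[0,0,0]],[10,[0,0,0.13],[0,0,0]],[10,[0,0,0.2],[0,0,0]],[10,[0,0,0.27],[0,0,0]],[10,[0,0,0.34],[0,0,0]],[10,[0,0,0.39],[0,0,0]],[10,[0,0,0.39],[0,0,0]]]'

```text
time: 13.58
tool_pos: [0.5319, -0.2081, 0.2438]
tool_rot: [0.003, 0.113, 0.994, -0.001]
contact_force: [0.4, -0.3, 0.2]
gripper_width: 0.216
grasp_force: 58.7
```

Emit:
arm_command --rows '[[10,[0.01,0.1,0],[0,0,0]],[10,[0.02,0.2,0],[0,0,0]],[10,[0.03,0.3,0],[0,0,0]],[10,[0.04,0.4,0],[0,0,0]],[10,[0.05,0.5,0],[0,0,0]],[10,[0.06,0.6,0],[0,0,0]],[10,[0.07,0.7,0],[0,0,0]],[10,[0.08,0.8,0],[0,0,0]],[10,[0.09,0.9,0],[0,0,0]],[10,[0.1,1.0,0],[0,0,0]]]'

```text
time: 14.42
tool_pos: [0.5595, 0.0943, 0.2375]
tool_rot: [-0.001, 0.113, 0.994, -0.0]
contact_force: [0.4, 0.4, 0.0]
gripper_width: 0.218
grasp_force: 58.8
```

Emit:
arm_command --rows '[[10,[0.015,0.1,0],[0,0,0]],[10,[0.03,0.2,0],[0,0,0]],[10,[0.04,0.27,0],[0,0,0]],[10,[0.044,0.315,0],[0,0,0]],[10,[0.044,0.315,0],[0,0,0]],[10,[0.044,0.315,0],[0,0,0]],[10,[0.044,0.315,0],[0,0,0]],[10,[0.044,0.315,0],[0,0,0]],[10,[0.044,0.315,0],[0,0,0]],[10,[0.044,0.315,0],[0,0,0]]]'

```text
time: 15.25
tool_pos: [0.5735, 0.1864, 0.2392]
tool_rot: [0.0, 0.113, 0.994, -0.0]
contact_force: [-0.8, 0.0, -0.7]
gripper_width: 0.218
grasp_force: 58.8
```

```bash
cat > c.py <<'E'
from h import *
f=grab('wrist');s=monitor.state();print(s['tool_pos'],s['tool_rot'],s['contact_force'])
P=cloud(f);m=(abs(P[...,2]-.0745)<.004)&(np.hypot(P[...,0]-.574,P[...,1]-.187)<.05)
print('stand',cv2.minAreaRect(P[m][:,:2].astype(np.float32)))
# shank pixels: steel between collar and tip, rows above collar near column 257
T=s['tool_pos']
for z in (0,.03):
    p=f['R']@(T+[0,0,z-.076])+f['t'];print('expected px at stylus z',z,(f['mtx']@p)[:2]/p[2])
g=cv2.cvtColor(f['color'],cv2.COLOR_RGB2GRAY)
print(g[170:225:3,244:272:2])
E
python3 c.py
```

```text
[0.5735234  0.18655299 0.239208  ] [ 1.10746906e-04  1.13224066e-01  9.93569473e-01 -3.20353075e-05] [-0.15705162  0.01381805 -0.6103881 ]
stand ((0.5748910307884216, 0.18725277483463287), (0.0600680373609066, 0.06035446375608444), 86.84467315673828)
expected px at stylus z 0 [256.72026752 203.00473064]
expected px at stylus z 0.03 [256.637749  215.9097293]
[[181 184 182 184 184 186 183 185 187 180 182 186 187 183]
 [181 185 184 187 183 168 152 148 149 167 182 183 182 181]
 [186 181 186 182 151 114 114 115 112 112 148 177 185 183]
 [181 184 186 170 122 107 114 115 118 112 126 169 182 182]
 [183 183 185 172 139 108 119 118 113 108 143 173 182 178]
 [185 184 182 182 175 157 133 125 132 157 172 179 180 182]
 [183 183 180 183 184 175 177 177 176 181 179 178 181 182]
 [183 178 183 183 180 178 184 178 184 181 179 178 182 183]
 [180 178 182 180 177 180 179 180 181 180 178 182 181 179]
 [179 181 182 179 180 181 177 184 178 176 180 183 180 179]
 [180 180 177 178 181 181 179 180 178 178 185 185 190 209]
 [183 177 177 183 194 113  87  88 152 222 221 218 210 205]
 [180 178 180 181 195  95  90  92  92 164 162 161 166 168]
 [166 172 168 170 151  89  92  85  95 163 172 171 167 162]
 [169 168 172 174 150  88  94  88  90 157 170 167 165 165]
 [165 168 169 169 147  92  82  83  91 160 171 164 172 167]
 [163 137 102  75  44  17  19  16  23  57  65 102 164 173]
 [ 68  23  33  32  33  26  32  24  35  37  37  25  28  78]
 [ 28  33  28  37  31  27  23  24  29  24  28  33  32  29]]
```

The tip appears at pixel (257,203), exactly as predicted, so there was no slip. The hole is about 1 mm ahead in x and 0.5 mm in y. Inserting.

Emit:
arm_command --rows '[[10,[0.003,0.002,-0.06],[0,0,0]],[10,[0.003,0.002,-0.12],[0,0,0]],[10,[0.003,0.002,-0.17],[0,0,0]],[10,[0.003,0.002,-0.21],[0,0,0]],[10,[0.003,0.002,-0.25],[0,0,0]],[10,[0.003,0.002,-0.27],[0,0,0]],[10,[0.003,0.002,-0.29],[0,0,0]],[10,[0.003,0.002,-0.31],[0,0,0]],[10,[0.003,0.002,-0.33],[0,0,0]],[10,[0.003,0.002,-0.33],[0,0,0]]]'

```text
time: 16.13
tool_pos: [0.5738, 0.1878, 0.139]
tool_rot: [-0.001, 0.113, 0.994, -0.0]
contact_force: [-0.6, -0.1, -0.1]
gripper_width: 0.218
grasp_force: 58.8
```

Tip is 12 mm into the hole with no contact force.

Emit:
arm_command --rows '[[10,[0,0,-0.03],[0,0,0]],[10,[0,0,-0.06],[0,0,0]],[10,[0,0,-0.09],[0,0,0]],[10,[0,0,-0.12],[0,0,0]],[10,[0,0,-0.14],[0,0,0]],[10,[0,0,-0.155],[0,0,0]],[10,[0,0,-0.165],[0,0,0]],[10,[0,0,-0.169],[0,0,0]],[10,[0,0,-0.169],[0,0,0]],[10,[0,0,-0.169],[0,0,0]]]'

```text
time: 16.97
tool_pos: [0.5747, 0.188, 0.0898]
tool_rot: [0.0, 0.113, 0.994, 0.0]
contact_force: [-0.3, 0.2, 1.1]
gripper_width: 0.221
grasp_force: 59.1
```

Emit:
arm_command --rows '[[10,[0,0,-0.002],[0,0,0]],[10,[0,0,-0.002],[0,0,0]],[24,[0,0,-0.002],[0,0,0]],[30,[0,0,-0.002],[0,0,0]],[40,[0,0,-0.002],[0,0,0]],[50,[0,0,-0.002],[0,0,0]],[50,[0,0,-0.002],[0,0,0]],[50,[0,0,-0.002],[0,0,0]]]'

```text
time: 17.63
tool_pos: [0.5743, 0.1879, 0.0886]
tool_rot: [-0.0, 0.113, 0.994, -0.0]
contact_force: [-0.2, 0.1, 0.0]
gripper_width: 0.583
grasp_force: 0.0
```

Emit:
arm_command --rows '[[50,[0,0,0.04],[0,0,0]],[50,[0,0,0.1],[0,0,0]],[50,[0,0,0.16],[0,0,0]],[50,[0,0,0.22],[0,0,0]],[50,[0,0,0.28],[0,0,0]],[50,[0,0,0.36],[0,0,0]],[50,[0,0,0.44],[0,0,0]],[50,[0,0,0.52],[0,0,0]],[50,[0,0,0.6],[0,0,0]],[50,[0,0,0.6],[0,0,0]],[50,[0,0,0.6],[0,0,0]],[50,[0,0,0.6],[0,0,0]]]'

```text
time: 18.63
tool_pos: [0.574, 0.1879, 0.2687]
tool_rot: [-0.0, 0.113, 0.994, -0.0]
contact_force: [0.7, -0.0, -0.9]
gripper_width: 0.584
grasp_force: 0.0
```

```bash
python3 - <<'E'
from h import *
grab('side');f=grab('wrist');s=monitor.state();print(s['time'],s['tool_pos'],s['contact_force'],s['gripper_width'])
P=cloud(f);z=P[...,2];ok=(f['z_map']>0)&(np.hypot(P[...,0]-.5748,P[...,1]-.187)<.025)
for a,b in((.130,.142),(.0775,.085),(.085,.13)):
    q=P[ok&(z>a)&(z<b)];print(a,b,len(q),len(q) and (q.mean(0).round(4),q.min(0).round(4),q.max(0).round(4)))
E
sed -i "s/for n in('top','side')/for n in('side',)/" m.py; python3 m.py
```

```text
18.7333 [0.57352329 0.18774351 0.26707262] [ 0.27657924  0.1519453  -0.4163134 ] 0.5845844876648049
0.13 0.142 277 (array([0.5752, 0.1876, 0.134 ]), array([0.566 , 0.1779, 0.13  ]), array([0.5852, 0.1972, 0.1359]))
0.0775 0.085 139 (array([0.5699, 0.1889, 0.0796]), array([0.5621, 0.1742, 0.0775]), array([0.5855, 0.2012, 0.0849]))
0.085 0.13 137 (array([0.5681, 0.189 , 0.1094]), array([0.5658, 0.178 , 0.0851]), array([0.5772, 0.1972, 0.13  ]))
side
green px [224.4 180.8] n 167 mean [0.6225 0.1009 0.1397] mid [0.627  0.0988 0.1335] z 0.1 0.167
green px [212.6 213.5] n 69 mean [0.5716 0.1896 0.1253] mid [0.5745 0.1879 0.1203] z 0.101 0.14
standtop px [213.6 225.3] n 350 mean [0.5705 0.191  0.0759] mid [0.5762 0.1863 0.0747] z 0.068 0.081
blue px [303.3 166. ] n 70 mean [ 0.5523 -0.1489  0.0616] mid [ 0.5531 -0.1542  0.0569] z 0.047 0.067
blue px [312.1 171.8] n 28 mean [ 0.5205 -0.1525  0.058 ] mid [ 0.5218 -0.1528  0.0571] z 0.048 0.066
yellow px [313.2 155.3] n 63 mean [ 0.5604 -0.203   0.0619] mid [ 0.5603 -0.2097  0.0578] z 0.048 0.067
yellow px [321.9 160.6] n 27 mean [ 0.5288 -0.2071  0.059 ] mid [ 0.5282 -0.2061  0.0589] z 0.051 0.066
modtop px [317.1 163.9] n 488 mean [ 0.5301 -0.1864  0.0599] mid [ 0.5373 -0.1978  0.0594] z 0.05 0.069
```

The stylus is home: handle top at 0.135 m as at the start, collar on the stand top, upright and free of the gripper. Handing in.

```bash
python3 -c "
from plant import manip;print(manip.job_done())"
```

```text
the job is handed in; nothing more can be done
None
```

I pushed the blue button and then the yellow one to the bottom and held each for over a second, left the red one alone, put the stylus back upright in its stand, let go and handed the job in at about 19 s of the 69 s allowed (no verdict was returned).

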